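# Switch off and pack a motorised stage for transport

## Task

Make the motorised stage ready to be moved: first set both jog switches to their upright centre off position, never letting a lever go over to its other running side. Then pick the two packers that together fill the gap between the end stop and the carriage and set them side by side in it, along the gap, upright, about centred and fully down, without pushing the carriage out of place. Leave the other two packers and everything else where they are.

Things in the scene. Friction and masses are not known exactly. Their poses are not given: they have to be found in the camera images.
- jog_blue (a joint): angle in rad of the lever of the jog switch with the blue knob: 0 upright = off; +0.50 (leaning to the switch's own +x) and -0.50 (to its -x) are the running positions (stops at +-0.54); all three are detents. Released within 0.2 of upright it springs to 0 by itself; beyond 0.3 it snaps to that running position. Moving it takes about 4 N at the knob
- jog_blue_knob (a point): middle of the blue knob, on the lever's axis 66 mm from its pivot; the knob is 18 mm across at most and ends 85 mm from the pivot, z along the lever; the lever under it is 11 mm thick
- jog_blue_pivot (a point): pivot of the blue-knobbed lever, 45 mm above the bench in the middle of the top of its fixed grey switch box (110 long in x, 80 in y, 46 high; axes as the box: x is the direction in which the lever swings, z up). Two wire guards, 67 mm high above the bench, run along x at 34 mm either side of the lever
- jog_yellow (a joint): angle in rad of the lever of the jog switch with the yellow knob: 0 upright = off; +0.50 (leaning to the switch's own +x) and -0.50 (to its -x) are the running positions (stops at +-0.54); all three are detents. Released within 0.2 of upright it springs to 0 by itself; beyond 0.3 it snaps to that running position. Moving it takes about 4 N at the knob
- jog_yellow_knob (a point): middle of the yellow knob, on the lever's axis 66 mm from its pivot; the knob is 18 mm across at most and ends 85 mm from the pivot, z along the lever; the lever under it is 11 mm thick
- jog_yellow_pivot (a point): pivot of the yellow-knobbed lever, 45 mm above the bench in the middle of the top of its fixed grey switch box (110 long in x, 80 in y, 46 high; axes as the box: x is the direction in which the lever swings, z up). Two wire guards, 67 mm high above the bench, run along x at 34 mm either side of the lever
- gap (a point): middle of the floor of the gap on the fixed motorised stage, 14 mm above the bench; axes as the stage: y is the travel, z up. The gap is 45 mm wide in y, from the grey end stop (face at y = -22.5 mm) to the aluminium carriage (face at +22.5); it is open at the top and at both x ends. The stage's base spans -58 to +58 mm in x, -55 to +175 in y; at its +y end a black motor housing, 66 mm high
- carriage_face (a point): middle of the carriage's face at the gap, 20 mm above the gap's floor; axes as the stage. Carriage and end stop are 92 mm wide in x and 40 mm high above the gap's floor (the dark plate on the carriage 44); their top edges at the gap are rounded by 6 mm
- carriage (a joint): travel of the carriage in m along the stage's y, 0 at the start; + widens the gap. It stays put unless pushed with more than about 15 N
- packer_green_mid (a point): centre, half-way up, of the green packer, a loose plastic spacer (about 140 g) standing upright: body 80 long (own x) x 15 thick (own y) x 46 high, with a grip tab on the middle of its top, 30 (x) x 10 (y) x 34 high, so 80 mm high in all; the point is 40 mm above its underside, z up. The body's long edges are rounded by 3 mm. Grip it by the tab, best across its 30 mm length
- packer_white_mid (a point): centre, half-way up, of the white packer, a loose plastic spacer (about 140 g) standing upright: body 80 long (own x) x 20 thick (own y) x 46 high, with a grip tab on the middle of its top, 30 (x) x 10 (y) x 34 high, so 80 mm high in all; the point is 40 mm above its underside, z up. The body's long edges are rounded by 3 mm. Grip it by the tab, best across its 30 mm length
- packer_red_mid (a point): centre, half-way up, of the red packer, a loose plastic spacer (about 140 g) standing upright: body 80 long (own x) x 27 thick (own y) x 46 high, with a grip tab on the middle of its top, 30 (x) x 10 (y) x 34 high, so 80 mm high in all; the point is 40 mm above its underside, z up. The body's long edges are rounded by 3 mm. Grip it by the tab, best across its 30 mm length
- packer_orange_mid (a point): centre, half-way up, of the orange packer, a loose plastic spacer (about 140 g) standing upright: body 80 long (own x) x 34 thick (own y) x 46 high, with a grip tab on the middle of its top, 30 (x) x 10 (y) x 34 high, so 80 mm high in all; the point is 40 mm above its underside, z up. The body's long edges are rounded by 3 mm. Grip it by the tab, best across its 30 mm length
- packer_green: the green packer; origin at the centre of its underside, axes as its point
- packer_red: the red packer; origin at the centre of its underside, axes as its point
- bowl: bystander: upturned white porcelain bowl, 102 across, 54 high; origin under its centre
- dropper: bystander: small brown dropper bottle, 33 across, 79 high; origin under its centre
- tape: bystander: roll of masking tape, 98 across, 25 high; origin under its centre
Mind the look-alikes: they are no part of the job. Several things have the shape of the packer_green; the one meant has the colours described above.

How it is judged:
On the way, in this order (a step that is already met when the one before it is completed fails the run):
1. both jog levers are in their centre off detents (value of joint jog_blue between -0.06 and 0.06 rad and value of joint jog_yellow between -0.06 and 0.06 rad), for 0.3 s.
2. the two packers that fill the gap stand in it, fully down (all of step 1 and x of packer_green_mid in the frame of gap between -0.02 and 0.02 m and y of packer_green_mid in the frame of gap between -0.017 and 0.017 m and z of each of packer_green_mid, packer_red_mid in the frame of gap below 0.0435 m and angle between each of packer_green_mid, packer_red_mid's own z axis and vertical below 0.08 rad and angle between the x axis of each of packer_green_mid, packer_red_mid and the x axis of gap, either way round below 0.12 rad and x of packer_red_mid in the frame of gap between -0.02 and 0.02 m and y of packer_red_mid in the frame of gap between -0.017 and 0.017 m), for 0.2 s.
At the end, for the whole second after the job is handed in: both levers within 0.06 rad of upright; green and red packers at rest in the gap, within 3.5 mm of its floor, tilted under 0.08 rad, turned under 0.12 rad, centred within 20 mm along it and 17 mm across; white and orange packers within 30 mm of their starts (all of step 2 and linear speed of each of packer_green, packer_red below 0.02 m/s and distance of each of packer_white_mid, packer_orange_mid from where it was at the start of the episode below 0.03 m); the robot touches nothing.
It fails at once if the blue lever goes over to its other side (beyond 0.25 rad) (value of joint jog_blue below -0.25 rad).
It fails at once if the yellow lever goes over to its other side (beyond 0.25 rad) (value of joint jog_yellow above 0.25 rad).
It fails at once if the carriage is pushed more than 3 mm (value of joint carriage above 0.003 m or value of joint carriage below -0.003 m).
It fails at once if a bystander is moved more than 30 mm (distance of any of bowl, dropper, tape from where it was at the start of the episode above 0.03 m).
It also fails if it takes over 72 s, if anything falls off the work surface, if the arm or the gripper's body presses on something with over 40 N, if the wrist force passes 120 N, or if a joint passes its speed limit or range.

## Robot

A 6-joint arm with a two-finger parallel gripper is mounted at the origin on a cart in front of the work surface, level with it; the furniture and walls round the work are solid. World frame = base frame: x ahead of the robot, y to its left, z up, the work surface at z = 0. Lengths are in m, angles in rad, forces in N, time in s.
With the tool pointing down it reaches from about 0.25 to 0.775 m from the base axis. Payload 8.9 kg.
Tool frame: the origin (TCP) lies on the front face of the gripper's body, between the roots of the fingers; the fingertips stand 73 mm ahead of it and the grasp point (between the pads) lies 54 mm ahead of it; y points along the fingers, z is the direction in which the jaws open and shut, and the axes are right-handed (so a half turn about y gives the same grasp; the last joint's range is limited). The gripper opens to 85 mm and grips with 20 to 120 N. Pads are 22 mm wide; open, the fingers measure 114 mm over their backs; the gripper's body (76 mm by 85 mm) begins 54 mm behind the grasp point. The pads swing forward as they close: fully open they stand 13 mm farther back than shut.
Start: joints at [-1.404, 0.291, -0.153, 1.127, 0, 1.431], TCP at [0.158, -0.501, 0.304] pointing down, gripper open.
Joint ranges: [-2.52, 2.52], [-0.91, 1.74], [-1.3, 1.37], [-1.96, 2.02], [-1.52, 1.47], [-3.14, 3.14]. Speed limits (rad/s): [2.22, 2.22, 2.79, 3.14, 3.14, 3.14].

## Interface

Orientations are given as a 3x3 rotation matrix whose columns are the frame's x, y, z axes.
In Python, from rig import robot, eyes gives the robot as it stands. Calls block until the motion is done:
- robot.movep(position, orientation): joint-space move of the TCP to a pose.
- robot.line_to(position, rotation=None, v=0.15): straight line of the TCP; rotation=None keeps the orientation; v is the mean speed in m/s.
- robot.move_joints(angles): joint-space move.
- robot.set_gripper(opening): finger opening in m; the grip force is fixed at half the most; returns when the fingers have stopped.
- robot.pause(seconds).
- robot.ik(position, orientation): joint angles nearest the present ones, or None.
- robot.sense(): the state.
- eyes.grab_frame(name): name is "scene" or "top"; returns a dict with "image" (420x560x3 uint8, red, green, blue), "fx", "fy", "cx", "cy" (pixels), "k1" (the pictures are not rectified: a ray, as slopes to the right and down, at radius r is drawn at 1 + k1 r^2 times it, then the intrinsics apply), "T" (4x4, takes a point from camera to world coordinates). Camera axes: x right, y down, z forward; pixel columns grow to the right and rows downward; lengths in m; the calibration is good to about 2 mm. A picture is of the moment at which its call begins. There is no depth.
A pose or a line that the arm cannot do raises robot.MotionError and nothing moves.
- robot.sign_off(): hands the job in, once; it reports no verdict.
The state is a dict: "clock": time; "q": joint angles; "dq": joint speeds; "joint_efforts": joint torques, N m; "position": TCP position; "tool_rot": TCP orientation; "contact_force": force on the tool from outside, world axes, zero at the start; "moment": the same for the moment, N m; "opening": finger opening in m.
Only numpy, scipy, OpenCV 4.12 (cv2) and the standard library are available. Lean on these libraries where they do the work, as an engineer would, in place of code of your own. Each camera call takes 0.05 s, during which the arm holds its last target. There are 200 camera calls.

## Working session

There is one attempt and no reset: what is moved stays moved. The work goes in short steps, each a Python script; the robot and the scene stay as the last script left them, time stands still between calls to the robot, and variables do not carry over. Pictures are saved under pics/ and viewed, about 8 in all and at most 12, crops included, and the job is handed in when it is done.

```bash
ls; mkdir -p pics
python3 - <<'E'
from rig import robot, eyes
import cv2,numpy as np
for n in("scene","top"):
    f=eyes.grab_frame(n); cv2.imwrite(f"pics/{n}0.png",f["image"][:,:,::-1]); print(n,{k:f[k] for k in("fx","fy","cx","cy","k1")}); print(np.round(f["T"],3))
s=robot.sense();print(s["clock"],s["tool_rot"])
E
```

```text
pics
scene {'fx': 481.69043888436494, 'fy': 481.69043888436494, 'cx': 277.0895877315239, 'cy': 209.09550668742136, 'k1': 0.05239921425214099}
[[-0.615 -0.544  0.571 -0.215]
 [-0.788  0.44  -0.43   0.435]
 [-0.017 -0.715 -0.699  1.023]
 [ 0.     0.     0.     1.   ]]
top {'fx': 497.7496110783339, 'fy': 497.7496110783339, 'cx': 280.6578073715684, 'cy': 208.41755752948447, 'k1': 0.048983543165254106}
[[ 0.038 -0.977  0.21   0.238]
 [-0.999 -0.038  0.006 -0.132]
 [ 0.003 -0.21  -0.978  1.463]
 [ 0.     0.     0.     1.   ]]
0.1 [[-9.53611788e-01 -2.09007951e-04  3.01039059e-01]
 [-3.01039107e-01  1.06287935e-03 -9.53611203e-01]
 [-1.20655877e-04 -9.99999413e-01 -1.07649385e-03]]
```

View pics/scene0.png

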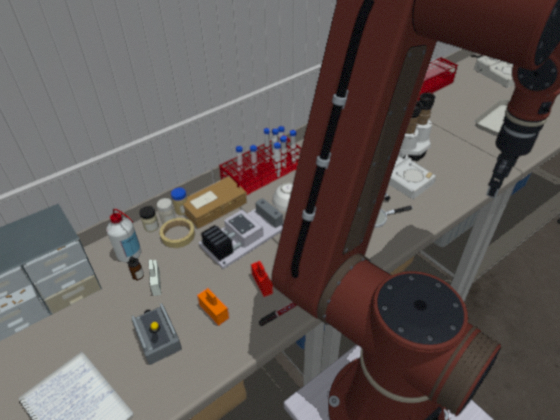

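View pics/top0.png

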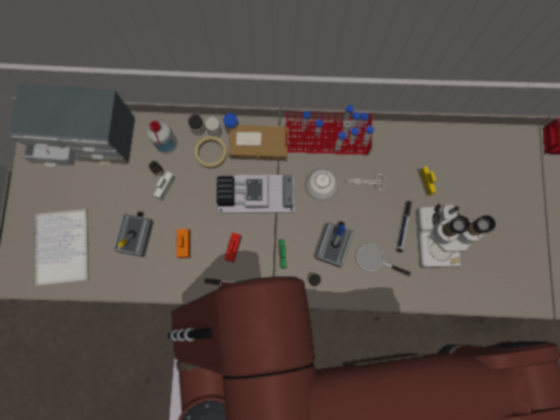

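The top view shows the stage with its motor housing at left (226,190), carriage (255,190) and end stop (288,190). The yellow switch is at (133,235), blue at (335,243), orange packer (183,243), red (233,247), green (283,253) and white (163,185). The other yellow/green lookalikes lie elsewhere. The arm blocks part of the scene view.

```bash
cat > h.py <<'E'
import numpy as np, cv2
from rig import robot, eyes
def K(f): return np.array([[f["fx"],0,f["cx"]],[0,f["fy"],f["cy"]],[0,0,1.]]), np.array([f["k1"],0,0,0,0.])
def cast(f,px,z):
    k,d=K(f); p=cv2.undistortPoints(np.float64(px).reshape(-1,1,2),k,d)[:,0]
    r=np.c_[p,np.ones(len(p))]@f["T"][:3,:3].T; o=f["T"][:3,3]
    return o+r*((z-o[2])/r[:,2])[:,None]
def proj(f,P):
    k,d=K(f); Ti=np.linalg.inv(f["T"]); return cv2.projectPoints(np.float64(P).reshape(-1,1,3),cv2.Rodrigues(Ti[:3,:3])[0],Ti[:3,3],k,d)[0][:,0]
def tri(fs,pxs):
    A=np.zeros((3,3));b=np.zeros(3)
    for f,px in zip(fs,pxs):
        o=f["T"][:3,3]; d=cast(f,px,0)[0]-o; d/=np.linalg.norm(d); M=np.eye(3)-np.outer(d,d); A+=M;b+=M@o
    return np.linalg.solve(A,b)
HUE=dict(green=(45,80),red=(172,4),orange=(5,16),yellow=(22,34),blue=(105,125))
def mask(f,c,smin=150,vmin=60):
    h=cv2.cvtColor(f["image"],cv2.COLOR_RGB2HSV); a,b=HUE[c]; H=h[...,0]
    m=((H>=a)&(H<=b)) if a<b else ((H>=a)|(H<=b))
    return (m&(h[...,1]>smin)&(h[...,2]>vmin)).astype(np.uint8)
def blobs(f,c,amin=12,**k):
    n,l,s,ce=cv2.connectedComponentsWithStats(mask(f,c,**k)); return [(ce[i],s[i],l==i) for i in range(1,n) if s[i,4]>=amin]
E
python3 - <<'E'
from h import *
f=eyes.grab_frame("top"); im=f["image"][:,:,::-1]
cv2.imwrite("pics/topcrop.png",cv2.resize(im[160:285,100:360],None,fx=3.07,fy=3.07,interpolation=cv2.INTER_CUBIC))
for c in HUE:
  for ce,s,_ in blobs(f,c):
    if 90<ce[0]<370 and 140<ce[1]<290: print(c,ce.round(1),s, cast(f,ce,.06)[0].round(3))
E
```

```text
green [282.5 253.5] [281 241   4  26  58] [ 0.408 -0.134  0.06 ]
red [232.5 247. ] [225 233  16  29 259] [0.421 0.008 0.06 ]
orange [182.9 242.9] [177 229  13  29 365] [0.428 0.149 0.06 ]
yellow [122.4 242.6] [119 239   8   8  42] [0.422 0.319 0.06 ]
blue [340.7 229.1] [338 224   6  11  46] [ 0.485 -0.297  0.06 ]
```

View pics/topcrop.png

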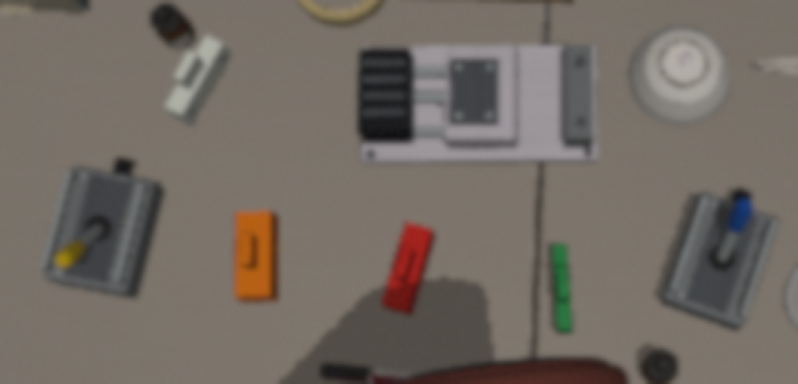

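Crop (3.07x, origin 100,160): the stage is clear, with the gap between carriage edge u≈517 and end stop u≈563. The yellow lever leans down-left to knob (68,257), blue up to (742,208), and the packers are unobstructed. I'll measure the packers by outline and zoom on the stage.

```bash
cat >> h.py <<'E'
SZ=dict(green=.015,red=.027)
def packer(f,c,near,z0=0.):
    """outline -> own-axis frame; far edges cast at the body top, near edges at the underside"""
    b=min(blobs(f,c),key=lambda b:np.hypot(*(b[0]-near))); m=b[2].astype(np.uint8)
    up=cv2.resize(m*255,None,fx=8,fy=8,interpolation=cv2.INTER_CUBIC)
    ct=max(cv2.findContours((up>127).astype(np.uint8),0,2)[0],key=len)[:,0]/8.-.4375
    t=cast(f,ct,z0+.046)[:,:2]; g=cast(f,ct,z0)[:,:2]
    box=cv2.boxPoints(cv2.minAreaRect(np.float32(t*1000)))/1000; e=[box[1]-box[0],box[2]-box[1]]
    X=max(e,key=np.linalg.norm); X/=np.linalg.norm(X); X*=np.sign(X[0]); Y=np.array([-X[1],X[0]])
    cam=f["T"][:2,3]-t.mean(0); out=np.zeros(2)
    for A,L in((X,.08),(Y,SZ[c])):
        s=-np.sign(cam@A); far=np.percentile(s*(t@A),99.5); nr=np.percentile(s*(g@A),.5)
        print(c,"extent far-near",round(far-nr,4),"nominal",L); out+=A*s*((far-L/2)+(nr+L/2))/2
    return out,np.arctan2(X[1],X[0])
E
python3 - <<'E'
from h import *
f=eyes.grab_frame("top"); im=f["image"][:,:,::-1]
for c,n in(("green",(282,253)),("red",(232,247))): print(packer(f,c,n))
cv2.imwrite("pics/stage.png",cv2.resize(im[168:216,212:302],None,fx=8.8,fy=8.8,interpolation=cv2.INTER_CUBIC))
g=lambda L,z: cast(f,[(100+(u+.5)/3.07-.5,160+(v+.5)/3.07-.5) for u,v in L],z).round(4)
print("Y guards",g([(75,172),(48,278),(155,187),(130,290)],.067)); print("Y box/pivot",g([(100,228)],.047))
print("B guards",g([(703,197),(664,297),(772,217),(738,323)],.067)); print("B pivot",g([(722,258)],.047))
s=eyes.grab_frame("scene"); kb=[b for b in blobs(s,"yellow") if abs(b[0][0]-154)<12][0][0]; ky=[b for b in blobs(f,"yellow") if abs(b[0][0]-122)<6][0][0]
P=tri((f,s),(ky,kb)); print("yellow knob",P,kb, proj(f,P)-ky,proj(s,P)-kb)
b=[b for b in blobs(f,"blue") if abs(b[0][0]-340)<6][0][0]; print("blue knob",cast(f,b,.105))
E
```

```text
green extent far-near 0.0706 nominal 0.08
green extent far-near 0.0084 nominal 0.015
(array([ 0.41257331, -0.13398072]), np.float32(0.09698775))
red extent far-near 0.078 nominal 0.08
red extent far-near 0.024 nominal 0.027
(array([0.42618247, 0.01167917]), np.float32(-0.22414069))
Y guards [[0.4985 0.3202 0.067 ]
 [0.3993 0.3341 0.067 ]
 [0.4872 0.2454 0.067 ]
 [0.3911 0.259  0.067 ]]
Y box/pivot [[0.45  0.298 0.047]]
B guards [[ 0.4974 -0.2621  0.067 ]
 [ 0.4031 -0.2281  0.067 ]
 [ 0.4812 -0.3262  0.067 ]
 [ 0.3821 -0.296   0.067 ]]
B pivot [[ 0.444  -0.2827  0.047 ]]
yellow knob [0.41586245 0.30359873 0.10634893] [154.2        325.65454545] [[0.26622797 0.23539489]] [[-0.43843849 -0.08116681]]
blue knob [[ 0.75044384 -0.29136079  0.105     ]]
```

View pics/stage.png

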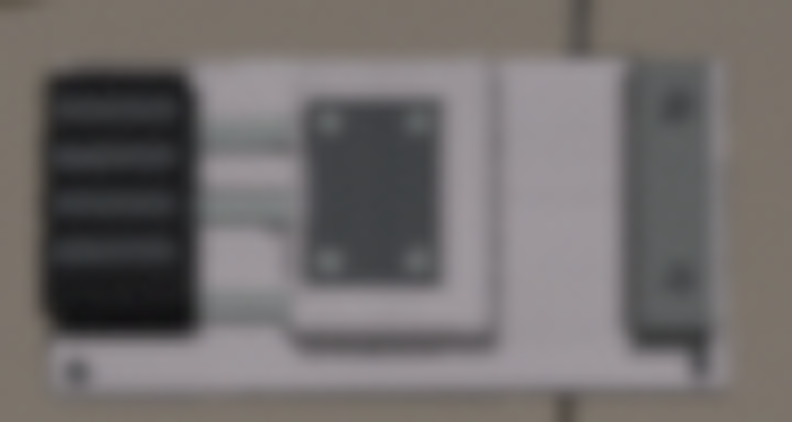

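```bash
sed -i 's/blobs(f,c),key/blobs(f,c,smin=90,vmin=30),key/' h.py
cat > st.py <<'E'
from h import *
def edge(g,axis,lo,hi,rng,sign):
    """sub-pixel strongest gradient of given sign, per row (axis=1) or per column (axis=0)"""
    out=[]
    for k in rng:
        p=(g[k,lo:hi] if axis else g[lo:hi,k]).astype(float); d=np.gradient(p)*sign; d[d<.3*d.max()]=0
        i=d.argmax(); w=d[max(0,i-1):i+2]; c=lo+max(0,i-1)+(w*np.arange(len(w))).sum()/w.sum()
        out.append((c,k) if axis else (k,c))
    return np.array(out)
def line(f,p,z):
    P=cast(f,p,z)[:,:2]; vx,vy,x,y=cv2.fitLine(np.float32(P*1000),cv2.DIST_HUBER,0,.01,.01).ravel()
    return np.array([x,y])/1000,np.array([vx,vy]),np.std((P-[x/1000,y/1000])@[-vy,vx])
if __name__=="__main__":
    f=eyes.grab_frame("top"); g=cv2.cvtColor(f["image"],cv2.COLOR_RGB2GRAY)
    R=range(178,202)
    for n,a in dict(base_front=(edge(g,0,207,217,range(222,290),-1),.014),base_back=(edge(g,0,169,179,range(238,268),1),.014),
      base_right=(edge(g,1,291,299,range(180,208),-1),.014),stop=(edge(g,1,279,288,R,-1),.048),carr_top=(edge(g,1,265,269,R,-1),.050),
      carr_foot=(edge(g,1,267,273,R,1),.014),stop_back=(edge(g,1,289,295,R,1),.050)).items():
        c,v,s=line(f,*a); v*=np.sign(v[np.abs(v).argmax()]); print(n,c.round(4),"ang",np.arctan2(v[1],v[0]).round(4),"res",s.round(4),a[0].mean(0).round(2))
    print(g[190,262:298])
    for c,n in(("green",(282,253)),("red",(232,247))): print(packer(f,c,n))
E
python3 st.py
```

```text
base_front [ 0.5364 -0.053 ] ang 1.6216 res 0.0011 [255.5  211.43]
base_back [ 0.6508 -0.0342] ang 1.6111 res 0.0004 [252.5  174.14]
base_right [ 0.5994 -0.1631] ang 0.0629 res 0.001 [294.61 193.5 ]
stop [ 0.594  -0.1256] ang 0.0392 res 0.0 [282.  189.5]
carr_top [ 0.5944 -0.0799] ang 0.0686 res 0.0012 [266.45 189.5 ]
carr_foot [ 0.6051 -0.0874] ang 0.044 res 0.0002 [269.34 189.5 ]
stop_back [ 0.6028 -0.1543] ang 0.0384 res 0.0002 [291.91 189.5 ]
[120 143 152 153 147 135 129 139 148 150 151 151 151 151 150 150 151 150
 149 140 117  92  85  90  93  94  95  94  95  96 106 117 116 114 115 115]
green extent far-near 0.0759 nominal 0.08
green extent far-near 0.0142 nominal 0.015
(array([ 0.41263584, -0.13394668]), np.float32(0.09126202))
red extent far-near 0.0827 nominal 0.08
red extent far-near 0.0289 nominal 0.027
(array([0.42595851, 0.01185557]), np.float32(-0.22921357))
```

```bash
cat >> h.py <<'E'
def down(a):
    z=np.array([np.cos(a),np.sin(a),0]); y=np.array([0,0,-1.]); return np.c_[np.cross(y,z),y,z]
def best(p,a):
    q0=np.array(robot.sense()["q"]); c=[]
    for k in(0,np.pi):
        q=robot.ik(p,down(a+k))
        if q is not None: c.append((abs(q[5]),k))
    return a+min(c)[1]
def st(t=""):
    s=robot.sense(); print(t,round(s["clock"],1),np.round(s["position"],4),"F",np.round(s["contact_force"],1),"op",round(s["opening"],4)); return s
def lever(piv,a,side):
    u=np.array([np.cos(a),np.sin(a)]); b=best([*piv,.2],a); z=.165
    robot.set_gripper(.052)
    robot.movep([*(piv+side*.034*u),.26],down(b)); robot.line_to([*(piv+side*.034*u),z],v=.12); st("down")
    robot.line_to([*piv,z],v=.06); st("mid"); robot.set_gripper(.027); robot.pause(.3); st("closed")
    robot.set_gripper(.045); robot.line_to([*piv,.27],v=.2); st("up")
E
python3 - <<'E'
from h import *
lever(np.array([.4472,.2992]),-.14,-1)
f=eyes.grab_frame("top"); s=eyes.grab_frame("scene")
cv2.imwrite("pics/after_y.png",s["image"][:,:,::-1])
E
```

```text
down 4.6 [0.4139 0.3041 0.1656] F [-0.2 -0.3 -0.1] op 0.0521
mid 5.4 [0.4476 0.2991 0.1649] F [ 0.4  0.7 -0.6] op 0.0518
closed 6.0 [0.4472 0.2992 0.165 ] F [-1. -1. -0.] op 0.0268
up 7.0 [0.4468 0.299  0.2691] F [-2.3 -0.5  0.3] op 0.0451
```

View pics/after_y.png

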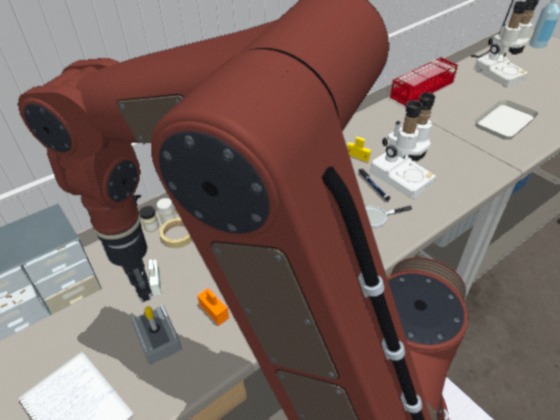

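The yellow knob is now at (150,315) with the lever near upright. Next is the blue lever.

Run:
```python
from h import *
lever(np.array([.447,-.282]),-.32,1)
robot.move_joints([-1.404, 0.291, -0.153, 1.127, 0, 1.431]); 
f=eyes.grab_frame("top"); s=eyes.grab_frame("scene")
st("home")
y=[b[0] for b in blobs(s,"yellow") if abs(b[0][0]-152)<12][0]; yt=[b[0] for b in blobs(f,"yellow",8) if abs(b[0][0]-122)<15]
for p in yt: print("yellow",tri((f,s),(p,y)),p)
print("blue",[ (b[0].round(1),cast(f,b[0],.111)[0].round(4)) for b in blobs(f,"blue",8) if 320<b[0][0]<355 and b[0][1]>215], "exp", proj(f,[.447,-.282,.111]))
a=f["image"][205:275,300:370,::-1]; b=s["image"][190:270,190:300,::-1]
a=cv2.resize(a,(400,400),interpolation=2); b=cv2.resize(b,(400*110//80,400),interpolation=2)[:,:395]
cv2.imwrite("pics/chk1.png",np.hstack([a,b]))
```

```text
down 10.4 [ 0.4797 -0.2929  0.1656] F [-0.4 -0.4  0.5] op 0.052
mid 11.1 [ 0.4465 -0.2818  0.1649] F [ 0.  -0.3 -0.3] op 0.0518
closed 11.8 [ 0.447 -0.282  0.165] F [ 0.   0.5 -0. ] op 0.0269
up 12.8 [ 0.4467 -0.2817  0.2692] F [-0.3  0.1 -0.5] op 0.0449
home 14.3 [ 0.1593 -0.5002  0.3037] F [ 0.6  0.1 -0.4] op 0.045
yellow [0.44869927 0.29893455 0.11507051] [124.22580645 230.09677419]
blue [(array([337.4, 240. ]), array([ 0.4453, -0.2827,  0.111 ]))] exp [[337.13491445 239.34207444]]
```

View pics/chk1.png

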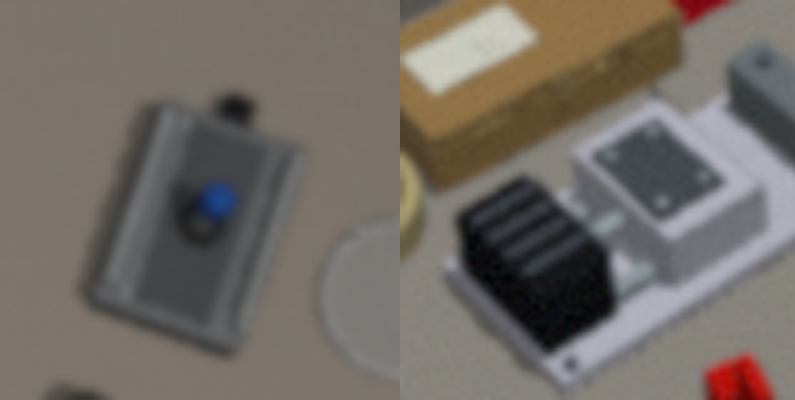

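Both knobs sit over their pivots to within about 2 mm: blue at crop (218,200), yellow triangulated at (.449,.299). Next I'll cross-check the gap in the scene view.

Run:
```python
from h import *
s=eyes.grab_frame("scene"); np.save("pics/s.npy",s["image"])
cv2.imwrite("pics/gap.png",cv2.resize(s["image"][190:250,225:305,::-1],None,fx=9.5,fy=9.5,interpolation=2))
X=np.array([np.cos(.044),np.sin(.044),0]);Y=np.array([-X[1],X[0],0]);G=np.array([.5965,-.110,.014])
for n,(x,y,z) in dict(stop_front=(-46,-22.5,37),stop_back=(46,-22.5,37),stop_face_foot=(-46,-22.5,0),car_front=(-46,22.5,37),car_back=(46,22.5,37),base_corner=(-58,-55,0)).items():
    p=proj(s,G+X*x/1e3+Y*y/1e3+[0,0,z/1e3])[0]; print(n,p.round(1),((p-[225,190])*9.5).round(0))
try: print(packer(s,"red",(261,278)))
except Exception as e: print(e)
```

```text
stop_front [274.8 218.7] [474. 273.]
stop_back [254.6 202. ] [281. 114.]
stop_face_foot [275.1 227.7] [476. 358.]
car_front [262.5 226.4] [357. 346.]
car_back [242.4 209.1] [165. 181.]
base_corner [286.3 224.6] [583. 329.]
red extent far-near 0.0331 nominal 0.08
red extent far-near 0.0127 nominal 0.027
(array([ 0.34806605, -0.29066852]), np.float32(-1.1249607))
```

View pics/gap.png

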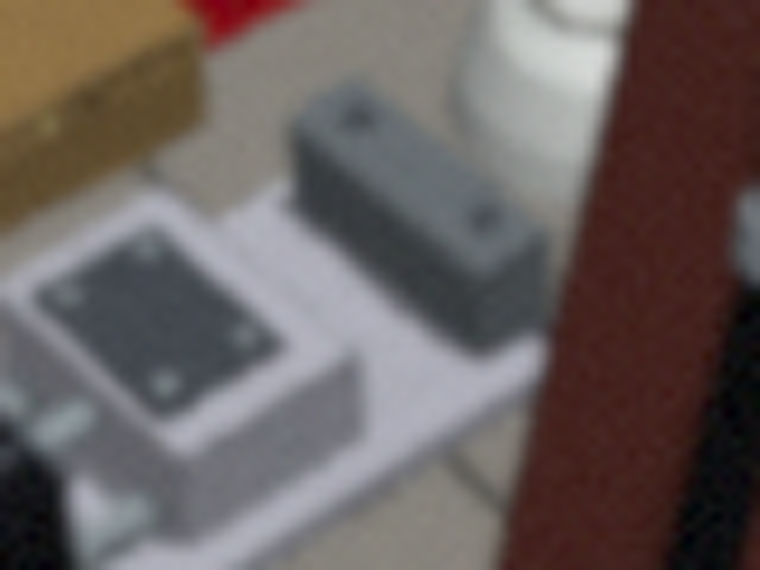

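The scene view agrees with the predicted gap: stop foot corner at (472,352) against (476,358) predicted, carriage corner at (360,355) against (357,346), both under 1 px. I'll place green first, using touch against the fixed end stop as the reference.

```bash
cat >> h.py <<'E'
YAW=.044; GX=np.array([np.cos(YAW),np.sin(YAW),0]); GY=np.array([-GX[1],GX[0],0]); G=np.array([.5965,-.110,.014]); H=.123
def pick(c,a):
    b=best([*c,.2],a); robot.set_gripper(.06)
    robot.movep([*c,.24],down(b)); robot.line_to([*c,H],v=.15); robot.set_gripper(.01); s=st("gripped")
    if s["opening"]<.02: raise SystemExit("missed")
    robot.line_to([*c,.26],v=.15); st("lifted")
def creep(d,dist,step,lim,F0,v=.02):
    """advance along d in steps until the reaction against d grows past lim"""
    for i in range(int(np.ceil(dist/step))):
        robot.line_to(np.array(robot.sense()["position"])*0+creep.p+d*step,v=v); creep.p=creep.p+d*step
        F=np.array(robot.sense()["contact_force"])-F0
        if -F@d>lim: print("contact",round((i+1)*step,4),F.round(1)); return True
    print("no contact",F.round(1)); return False
E
python3 - <<'E'
from h import *
f=eyes.grab_frame("top"); c,a=packer(f,"green",(282,253)); print(c,a)
pick(c,float(a))
p=G+GY*-.011; p[2]=.014+H+.055
b=best(p,YAW); robot.movep([p[0],p[1],.26],down(b)); 
robot.line_to(p,v=.15); robot.pause(.3)
s=st("above"); eF=np.array(s["contact_force"])
f=eyes.grab_frame("top"); cv2.imwrite("pics/above.png",cv2.resize(f["image"][150:260,200:340,::-1],None,fx=5,fy=5,interpolation=2))
E
```

```text
green extent far-near 0.0759 nominal 0.08
green extent far-near 0.014 nominal 0.015
[ 0.41264302 -0.13396287] 0.09416036
gripped 17.6 [ 0.4131 -0.1342  0.1238] F [-1.4  0.   6.6] op 0.0288
lifted 18.7 [ 0.4122 -0.1337  0.2592] F [-0.2  0.2 -1.7] op 0.0287
above 20.4 [ 0.5973 -0.1211  0.1928] F [ 0.7  0.4 -1.1] op 0.029
```

View pics/above.png

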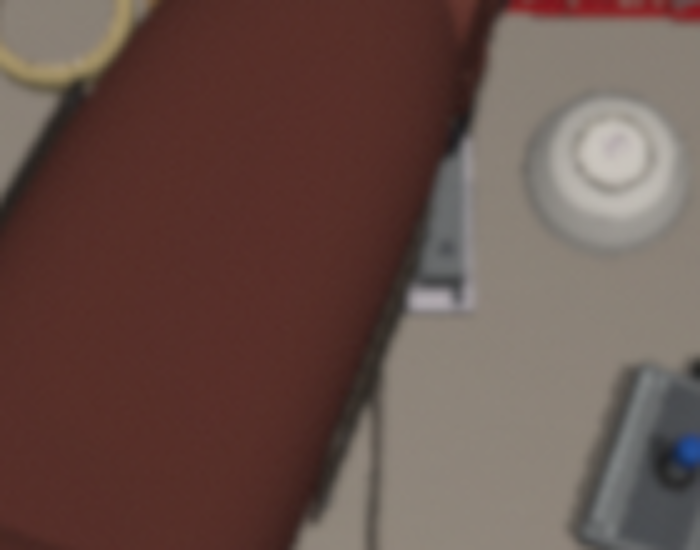

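The arm hides the gap, as expected, but the packer is held (opening 29 mm, tab nominally 30). Descending by feel.

Run:
```python
from h import *
s=robot.sense(); F0=np.array(s["contact_force"]); creep.p=G+GY*-.011; creep.p[2]=.014+H+.055
Z=np.array([0,0,-1.])
if creep(Z,.052,.004,6,F0,.05): st("blocked"); raise SystemExit
robot.pause(.2); F0=np.array(st("low")["contact_force"])
hit=creep(-GY,.009,.0005,4,F0); s=st("touch")
print("gap-frame y of TCP",(np.array(s["position"])-G)@GY)
if hit:
    creep.p=creep.p+GY*.0004; robot.line_to(creep.p,v=.02); robot.pause(.2); F0=np.array(st("backed")["contact_force"])
    creep(Z,.006,.0005,5,F0); st("floor")
```

```text
no contact [-0.7  0.7  0.1]
low 23.9 [ 0.597  -0.121   0.1401] F [ 0.5 -0.  -0.7] op 0.0288
contact 0.0015 [0.2 5.5 0.7]
touch 24.6 [ 0.5971 -0.122   0.14  ] F [0.7 5.5 0.1] op 0.0285
gap-frame y of TCP -0.012038744364672165
backed 25.1 [ 0.5971 -0.122   0.14  ] F [ 0.5  4.4 -0. ] op 0.0287
contact 0.0025 [-2.9  0.2  5.7]
floor 26.3 [ 0.5969 -0.122   0.1379] F [-2.5  4.6  5.7] op 0.0289
```

Run:
```python
from h import *
robot.set_gripper(.06); p=np.array(robot.sense()["position"]); robot.line_to(p+[0,0,.1],v=.2); st("released")
robot.move_joints([-1.404, 0.291, -0.153, 1.127, 0, 1.431])
f=eyes.grab_frame("top"); s=eyes.grab_frame("scene"); st("home")
print(packer(f,"green",(280,190),.014)); print(packer(f,"red",(232,247)))
g=cv2.cvtColor(f["image"],cv2.COLOR_RGB2GRAY); 
for r in(180,184,190,196): print(g[r,262:298])
a=cv2.resize(f["image"][165:215,240:305,::-1],None,fx=6.15,fy=8,interpolation=2); b=cv2.resize(s["image"][190:240,240:290,::-1],(400,400),interpolation=2)
cv2.imwrite("pics/green_in.png",np.hstack([a,b]))
```

```text
released 27.4 [ 0.5967 -0.1223  0.2365] F [-0.3  0.4 -0.4] op 0.06
home 29.6 [ 0.159  -0.5005  0.3038] F [-1.   0.3 -0.6] op 0.0601
green extent far-near 0.0732 nominal 0.08
green extent far-near 0.0143 nominal 0.015
(array([ 0.59707445, -0.12248521]), np.float32(0.03922163))
red extent far-near 0.0826 nominal 0.08
red extent far-near 0.0289 nominal 0.027
(array([0.42602445, 0.01184063]), np.float32(-0.22921361))
[120 142 150 151 146 134 129 140 149 151 152 152 151 150 140 116  93  83
  80  80  77  75  81  88  88  78  70  72  80  92 109 122 119 114 114 115]
[118 141 151 152 145 133 126 137 148 150 151 150 150 141 121  99  82  74
  76  78  74  72  80  90  94  94  93  94  95  97 111 127 125 117 115 115]
[119 143 152 152 147 135 129 139 148 151 151 150 149 140 121  99  83  75
  76  79  75  72  80  89  93  94  94  95  94  96 106 118 116 114 115 115]
[120 143 153 154 148 136 129 140 150 153 153 153 153 151 141 118  95  86
  84  83  79  75  80  89  93  94  94  93  93  96 107 120 119 116 115 116]
```

View pics/green_in.png

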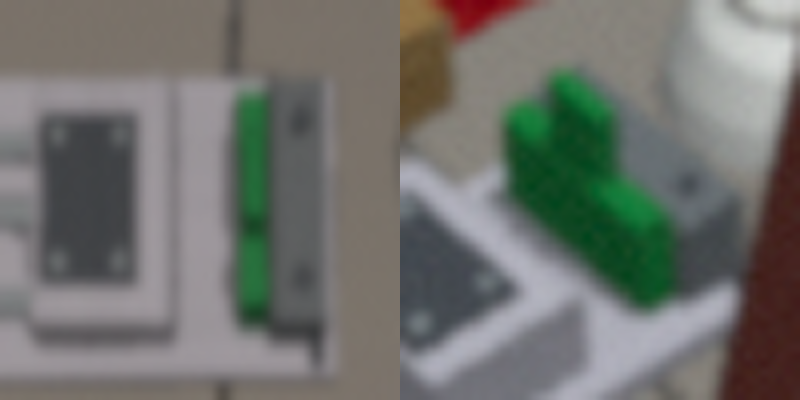

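Green stands flush against the end stop: green strip at crop cols 237–268, upright in the scene view. Vision puts it at y=-.1225 and the TCP reads -.122, so the gap centre shifts about +2.7 mm. I'll correct for that and insert red.

```bash
cat > red.py <<'E'
from h import *
import sys
Z=np.array([0,0,-1.])
def descend(y,h0):
    """lower red from h0 above the floor; returns height reached and force"""
    p=G+GY*y; p[2]=.014+H+h0; robot.line_to(p,v=.08); robot.pause(.3); F0=np.array(robot.sense()["contact_force"]); h=h0
    while h>-.004:
        st_=.002 if h>.004 else .0005; h-=st_; p=p+Z*st_; robot.line_to(p,v=.03)
        F=np.array(robot.sense()["contact_force"])-F0
        if F[2]>6 or abs(F@GY)>6: break
    print("y",y,"h",round(h,4),"F along x,y,z",(F@GX).round(1),(F@GY).round(1),F[2].round(1)); return h,F
E
python3 - <<'E'
from red import *
c=np.array([.4260,.0118]); pick(c,-.229)
p=G+GY*.0103; b=best([*p[:2],.25],.042); robot.movep([p[0],p[1],.26],down(b))
descend(.0103,.05); st()
E
```

```text
gripped 33.6 [0.4266 0.0117 0.1237] F [-0.4  0.6  6.7] op 0.0289
lifted 34.6 [0.4255 0.0119 0.2592] F [ 0.1  0.3 -2.1] op 0.0284
y 0.0103 h 0.01 F along x,y,z 0.7 -6.5 -0.8
 43.3 [ 0.5961 -0.0999  0.1468] F [ 1.7 -6.1 -1.6] op 0.0291
```

It is in the slot, with light contact on the carriage side (F_y -6.5 N). I'll ease back 1 mm and finish.

Run:
```python
from red import *
p=G+GY*.0103; p[2]=.014+H+.010; y=.0103
for k in range(3):
    F=np.array(robot.sense()["contact_force"]); fy=F@GY
    if abs(fy)<2.5: break
    y+=np.sign(fy)*.0007; q=p+GY*(y-.0103); robot.line_to(q,v=.02); robot.pause(.15); s=st(f"y {y:.4f}")
descend_h=.010; F0=np.array(robot.sense()["contact_force"]); q=p+GY*(y-.0103); h=.010
while h>-.003:
    d=.003 if h>.004 else .001; h-=d; q=q-[0,0,d]; robot.line_to(q,v=.03); F=np.array(robot.sense()["contact_force"])
    if F[2]-F0[2]>5 or abs(F@GY)>9: break
st(f"h {h:.4f}"); print(y)
```

```text
y 0.0096 43.7 [ 0.596  -0.1002  0.1468] F [ 1.9 -2.9 -2.6] op 0.0288
y 0.0089 44.1 [ 0.5959 -0.1008  0.1469] F [-0.1 -0.1 -1.3] op 0.0289
h 0.0000 45.6 [ 0.5961 -0.1011  0.1378] F [-3.8  0.6  7.7] op 0.0288
0.008900000000000002
```

Floor contact came at TCP z .1378, against .1379 for green. Releasing and checking.

Run:
```python
from h import *
robot.set_gripper(.06); p=np.array(robot.sense()["position"]); robot.line_to(p+[0,0,.1],v=.2); st("released")
robot.move_joints([-1.404, 0.291, -0.153, 1.127, 0, 1.431])
f=eyes.grab_frame("top"); s=eyes.grab_frame("scene"); st("home")
for c,n in(("green",(280,190)),("red",(273,190))):
    o,a=packer(f,c,n,.014); d=np.array([*o,0])-(G+GY*.0027); print(c,"gap x,y",(d@GX).round(4),(d@GY).round(4),"yaw",a-.042)
print("yellow",[cast(f,b[0],.111)[0].round(4) for b in blobs(f,"yellow",8) if abs(b[0][0]-124)<12],"blue",[cast(f,b[0],.111)[0].round(4) for b in blobs(f,"blue",8) if 320<b[0][0]<355 and b[0][1]>215])
g=cv2.cvtColor(f["image"],cv2.COLOR_RGB2GRAY); print(g[190,240:298])
a=cv2.resize(f["image"][165:215,215:305,::-1],None,fx=4.44,fy=8,interpolation=2); b=cv2.resize(s["image"][190:240,240:290,::-1],(400,400),interpolation=2)
cv2.imwrite("pics/red_in.png",np.hstack([a,b]))
```

```text
released 46.7 [ 0.5957 -0.101   0.236 ] F [-0.5 -0.3 -0.3] op 0.0598
home 48.9 [ 0.1589 -0.5005  0.3038] F [-0.   0.7 -0.2] op 0.0601
green extent far-near 0.0732 nominal 0.08
green extent far-near 0.0143 nominal 0.015
green gap x,y 0.0 -0.0152 yaw -0.00277837
red extent far-near 0.0793 nominal 0.08
red extent far-near 0.0261 nominal 0.027
red gap x,y 0.0001 0.008 yaw -0.0026847795
yellow [array([0.4502, 0.3014, 0.111 ])] blue [array([ 0.4455, -0.2826,  0.111 ])]
[125 125 126 126 127 125 109  86  71  67  66  66  67  67  67  65  66  66
  67  67  71  88 119 142 152 153 146 128 100  76  60  57  65  67  66  69
  71  75  77  75  76  79  75  73  80  89  93  94  94  95  95  97 106 118
 116 114 115 116]
```

View pics/red_in.png

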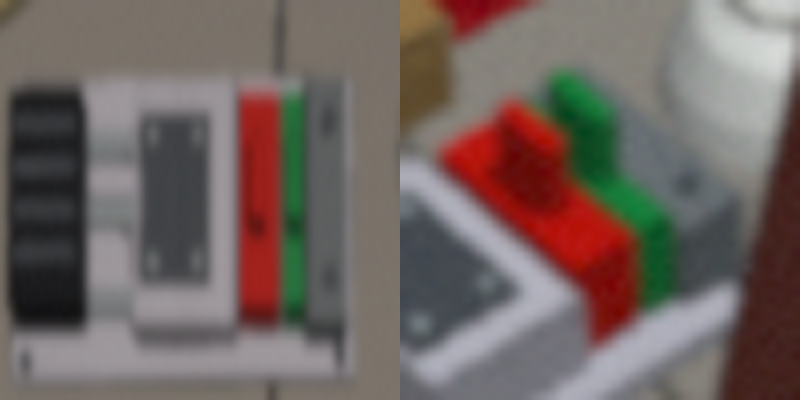

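Red and green stand side by side, upright and level in the gap. The carriage is unmoved (plate columns unchanged) and both levers are upright. Handing in.

```bash
python3 -c "
from rig import robot
robot.sign_off(); print(robot.sense()['clock'])"
```

```text
the job is handed in; nothing more can be done
the job is handed in; nothing more can be done
```

The job was handed in at about 49 s of the 72 s limit, with every step done; the rig gives no verdict.

- **Levers:** I straddled each knob with the fingers, moved it to the centre and squeezed, so it was held on both sides. Afterwards each knob was seen within about 3–4 mm of its pivot. The lever angle was not measured directly.
- **Packers:** The green (15 mm) and red (27 mm) packers stand side by side in the gap, upright. Both touched down at the same height (TCP z .1379 and .1378).

| Packer | Along gap | Across gap (limit ±17 mm) | Turn |
|---|---|---|---|
| Green | about 0 mm | -15.2 mm | under 0.01 rad |
| Red | about 0 mm | +8.0 mm | under 0.01 rad |

- **Carriage:** Red met it at about 6.5 N on the way in, so I moved red back 1.4 mm before lowering it to the floor. In the last picture the carriage had not visibly moved.
- **Bystanders and other packers:** The arm never went down near the white and orange packers or the bystanders, but I did not measure their positions again.
- **Disagreements:**
  - My first gap estimate from the pictures was about 2.7 mm off in y; I corrected it from where green touched the end stop.
  - The outline check reads green 7 mm short along its length, probably from shading.

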